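# Close the bar mould and hold it up level

## Robot

A 7-joint arm with a two-finger parallel gripper is mounted at the origin on a cart in front of the work surface, level with it; the furniture and walls round the work are solid. World frame = base frame: x ahead of the robot, y to its left, z up, the work surface at z = 0. Lengths are in m, angles in rad, forces in N, time in s.
With the tool pointing down it reaches from about 0.425 to 0.925 m from the base axis. Payload 6.8 kg.
Tool frame: the origin (TCP) lies at the centre of the arm's flange, where the gripper is bolted on; the fingertips stand 173 mm ahead of it and the grasp point (between the pads) lies 155 mm ahead of it (r.hold_point_z is the distance from the TCP to the grasp point, in m); z points along the fingers, x is the direction in which the jaws open and shut, and the axes are right-handed (so a half turn about z gives the same grasp; the last joint's range is limited). The gripper opens to 85 mm and grips with 20 to 120 N. Pads are 22 mm wide; open, the fingers measure 114 mm over their backs; the gripper's body (76 mm by 85 mm) begins 54 mm behind the grasp point. The pads swing forward as they close: fully open they stand 13 mm farther back than shut.
Start: joints at [-1.37, 0.477, 0.022, 1.555, -0.011, 1.109, -0.083], TCP at [0.205, 0.643, 0.405] pointing down, gripper open.
Joint ranges: [-2.96, 2.96], [-0.34, 2.1], [-1.41, 1.46], [0.24, 2.44], [-1.37, 4.51], [0.17, 1.92], [-2.96, 2.96]. Speed limits (rad/s): [2.39, 2.39, 3.14, 3.14, 3.14, 3.14, 3.14].

## Interface

Orientations are given as a rotation vector (axis times angle).
In Python, from bench import r gives the robot as it stands.
- The arm moves only by the tool apply_moves, never from a script. Its arguments are lists of equal length, an entry for each row: "dp": the shift along the tool's x, y, z scaled (see below), a list of three; "twist": the turn, a rotation vector about the tool's x, y, z scaled (see below), a list of three; "jaw": the closure in counts, from 0 (fully open) to 255 (shut). In form: {"dp": [[x, y, z], ...], "twist": [[rx, ry, rz], ...], "jaw": [jaw, ...]}. A call has 1 to 20 rows; each row shifts and turns the pose as measured when the row begins, along the tool's axes as they then stand; what a row does not reach is not made up. The controller multiplies each number of a shift by 12 cm and each number of a turn by 120 degrees. A row lasts 1/10 s, in which the tool goes at most 50 mm and 8.59 degrees, less where a joint would pass 70% of its speed; a pose out of reach is approached as far as the arm can. A call with a number of a shift or a turn outside -1 to 1 is refused whole. A call with a gripper value outside its range is refused whole. The fingers move at their own pace and stop on an object; "grip_force" is the grip in N (left out, the last holds). Time passes only in rows, so rows that do not move let the fingers close. It gives the time, the measured TCP pose, the force and the opening at its end, in the units of the state.
- r.get_obs(): the state, without advancing time (a new reading comes with each control period).
- r.grab_frame(name): name is "side" or "top"; returns a dict with "color" (400x640x3 uint8, red, green, blue), "z_map" (400x640 float32, m along the optical axis (not along the pixel's ray), 0 where there is no reading), "intrinsics" (3x3 intrinsics, pixels), "R" (3x3) and "t" (3): a world point X has camera coordinates R X + t. Camera axes: x right, y down, z forward; pixel columns grow to the right and rows downward; lengths in m; the calibration is good to about 2 mm. A picture is of the moment at which its call begins.
- r.hand_in(): hands the job in, once; it reports no verdict.
The state is a dict: "clock": time; "joints": joint angles; "qvel": joint speeds; "tau": joint torques, N m; "tcp_pos": TCP position; "orientation": TCP orientation; "contact_force": force on the tool from outside, world axes, zero at the start; "moment": the same for the moment, N m; "grip_width": finger opening in m.
Only numpy, scipy, OpenCV 4.12 (cv2) and the standard library are available. Lean on these libraries where they do the work, as an engineer would, in place of code of your own. Each camera call takes 0.05 s, during which the arm holds its last target.

## Task

Close the two-part bar mould: take the cover that fits it (the long one) by its grip rib, lower it - do not drop it - over the two locating pins of the lower half in the rest until it lies flush, and let go of it. Then grip the lower half across its middle, lift the closed mould about 10 cm straight up out of the rest, level all the way, and finish while still holding it in the air, steady and level with the cover flush. Leave the short cover, the spare steel cup and the vanilla jar alone.

Things in the scene. Friction and masses are not known exactly. Their poses are not given: they have to be found in the camera images.
- rest: fixed metal cradle, 226 x 80 mm, long along its x; origin under its centre on the table. Base strip 6 mm thick; two saddles at x = +-63 to 81 mm carry the lower half 20 mm above the table; their side cheeks (y = +-27.5 to 33.5 mm) and the end stops (x = +-103 to 109 mm) reach 28 mm above the table. For x = -63 to 63 mm the lower half's sides are open to the fingers.
- lower_half: loose white mould half, 200 (x) x 50 (y) x 20 (z) mm, 0.3 kg, three open cavities on top, plain parallel sides; lies in the rest along its x with 2.5 mm play. Origin: centre of its underside (20 mm above the table at first). Two upright steel pins, 8 mm thick, at x = +-85 mm, y = 0, stand 13 mm above its top face, the last 5 mm tapered. Grip it at the middle across y (50 mm).
- lower_top (a point): centre of the top face of the lower half, 20 mm above its underside, where the underside of the cover comes to lie
- long_cover: cover that fits: loose white plate 200 (x) x 44 (y) x 10 (z) mm, 0.18 kg, flat on the table; origin at the centre of its underside, z up. Two 11 mm through holes at x = +-85 mm, y = 0; fits either way round. On top in the middle a grip rib 60 (x) x 14 (y) mm, rising from 10 to 26 mm above the underside; flat pads (13 mm high) at x = +-36 to 58 mm.
- long_cover_grip (a point): middle of the long cover's grip rib, 19 mm above the cover's underside; grip across y (14 mm)
- short_cover: loose cover of another mould, does not fit: like the long cover but 150 mm long, holes at x = +-60 mm; lies flat on the table; origin at the centre of its underside. Leave alone.
- spare_cup: small plain empty steel cup, 58 mm diameter, 29 mm high, loose; origin under its centre. Leave alone.
- vanilla: glass spice jar with yellow cap, 45 mm diameter, 100 mm high, loose; origin under its centre. Leave alone.

How it is judged:
On the way:
1. the long cover lies flush on the lower half over both pins, let go, the lower half still in the rest (z of long_cover in the frame of lower_half between 0.0175 and 0.0225 m and horizontal distance between long_cover and lower_half below 0.004 m and angle between the x axis of long_cover and the x axis of lower_half, either way round below 0.04 rad and angle between the z axis of long_cover and the z axis of lower_half, either way round below 0.025 rad and angle between long_cover's own z axis and vertical below 0.5 rad and contact force between the fingers and long_cover below 0.05 N and height (world z) of lower_half below 0.026 m and horizontal distance between lower_half and rest below 0.012 m), for 0.2 s.
At the end, for the whole second after the job is handed in: Fingers alone carry the lower half: underside 80-200 mm above the table, within 50 mm of over the rest, tilt under 0.1 rad, still (20 mm/s, 0.15 rad/s); long cover flush on it (2.5 mm, centres within 4 mm, 0.04 rad); short cover, cup and jar within 30 mm of their places (z of long_cover in the frame of lower_half between 0.0175 and 0.0225 m and horizontal distance between long_cover and lower_half below 0.004 m and angle between the x axis of long_cover and the x axis of lower_half, either way round below 0.04 rad and angle between the z axis of long_cover and the z axis of lower_half, either way round below 0.025 rad and angle between long_cover's own z axis and vertical below 0.5 rad and height (world z) of lower_half between 0.08 and 0.2 m and horizontal distance between lower_half and rest below 0.05 m and angle between lower_half's own z axis and vertical below 0.1 rad and linear speed of lower_half below 0.02 m/s and angular speed of lower_half below 0.15 rad/s and contact force between the fingers and lower_half above 2 N and contact force between each of lower_half, long_cover and rest below 0.05 N and contact force between lower_half and short_cover below 0.05 N and distance of each of short_cover, spare_cup, vanilla from where it was at the start of the episode below 0.03 m); the arm keeps its last pose, push and grip.
It fails at once if the cover is dropped (falls freely by more than about 8 mm) (contact force between the fingers and long_cover below 0.01 N and linear speed of long_cover above 0.4 m/s).
It fails at once if the lower half is tilted by more than 0.25 rad (angle between lower_half's own z axis and vertical above 0.25 rad).
It fails at once if the short cover is moved by more than 30 mm (distance of short_cover from where it was at the start of the episode above 0.03 m).
It fails at once if the spare cup is moved by more than 30 mm (distance of spare_cup from where it was at the start of the episode above 0.03 m).
It fails at once if the vanilla jar is moved by more than 30 mm (distance of vanilla from where it was at the start of the episode above 0.03 m).
It also fails if it takes over 58 s, if anything falls off the work surface, if the arm or the gripper's body presses on something with over 40 N, if the wrist force passes 120 N, or if a joint passes its speed limit or range.

## Working session

There is one attempt and no reset: what is moved stays moved. The work goes in short steps, Python scripts to look and compute and a tool call to move; the robot and the scene stay as the last step left them, time stands still between calls to the robot, and variables do not carry over. Pictures are saved under pics/ and viewed, and the job is handed in when it is done.

Besides the shell and the picture viewer there is one more tool, called as name(argument=value, ...) on one line, values as JSON. apply_moves: Moves the arm, as the interface text tells. Shifts and turns lie within -1 to 1; 1 stands for 12 cm of shift or 120 degrees of turn. Its arguments: {"type":"object","properties":{"dp":{"type":"array"},"twist":{"type":"array"},"jaw":{"type":"array"},"grip_force":{"type":"number"}},"required":["dp","twist","jaw"]}

```bash
ls; mkdir -p pics; python3 - <<'E'
from bench import r
import cv2,numpy as np,pickle
o=r.get_obs();print(o, r.hold_point_z)
for n in("top","side"):
    f=r.grab_frame(n);pickle.dump(f,open(f"{n}0.pkl","wb"))
    cv2.imwrite(f"pics/{n}0.png",f["color"][:,:,::-1])
    print(n,f["intrinsics"],f["R"],f["t"],(f["z_map"]==0).mean())
E
```

```text
pics
{'clock': 0.0, 'joints': array([-1.37009369,  0.47778671,  0.02234406,  1.556442  , -0.01150217,
        1.10932568, -0.08305109]), 'qvel': array([ 6.34164647e-04, -1.63052586e-03, -2.44411045e-06, -1.19039370e-03,
        2.87585598e-05,  1.01223590e-03, -8.49587763e-04]), 'tau': array([ 5.99228915e-04, -5.96460056e+01,  1.60813842e+00, -2.81198716e+01,
        1.25054520e-02,  9.18241072e-03, -7.56527982e-06]), 'tcp_pos': array([0.20505403, 0.642808  , 0.40373849]), 'orientation': array([ 2.53562573e+00,  1.85276417e+00, -2.19213226e-03]), 'contact_force': array([-0.29459068,  0.38148168,  0.40171851]), 'moment': array([ 0.01666305, -0.00202934, -0.04767618]), 'grip_width': 0.08526072278896867} 0.1547
top [[463.42206324   0.         324.78064653]
 [  0.         463.42206324 194.13576324]
 [  0.           0.           1.        ]] [[-0.02799314 -0.99951344 -0.01375774]
 [-0.98182137  0.03007722 -0.18740904]
 [ 0.18773165  0.00826148 -0.98218561]] [0.04257796 0.59726159 1.21075854] 0.00407421875
side [[362.8837607    0.         321.1441472 ]
 [  0.         362.8837607  202.08466773]
 [  0.           0.           1.        ]] [[ 0.8309425  -0.55607373  0.01779234]
 [-0.30147384 -0.47691044 -0.82563306]
 [ 0.46759821  0.68068968 -0.56392684]] [-0.50390933  0.21849221  0.79949479] 0.00375
```

View pics/top0.png

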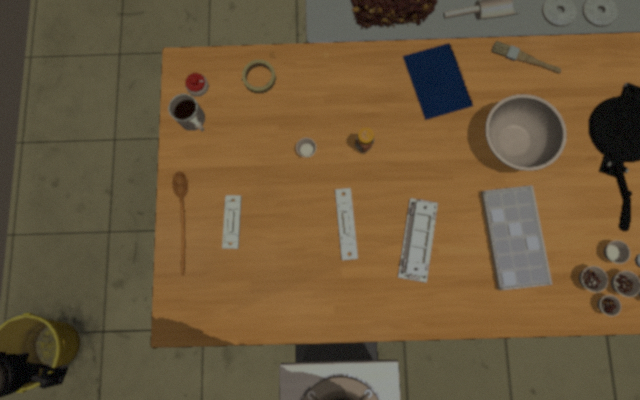

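View pics/side0.png

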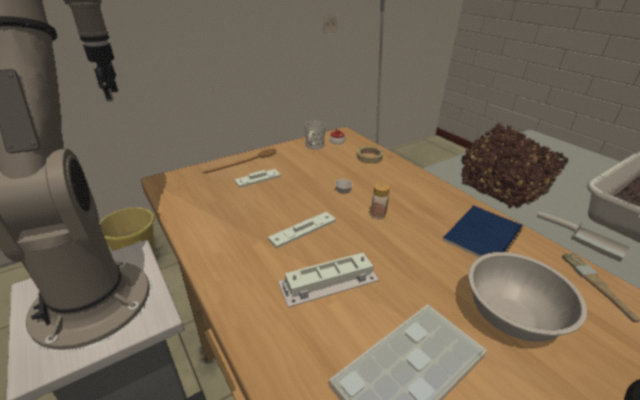

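The top view shows the short cover at (231,222), the long cover at (347,224), the lower half in the rest at (418,240), the cup at (306,148) and the jar at (365,140). In the side view the long cover is at (302,229) and the mould at (328,275). I'll zoom in and segment.

```bash
python3 - <<'E'
import cv2,numpy as np,pickle
f=pickle.load(open("top0.pkl","rb"));c=f["color"][:,:,::-1]
a=cv2.resize(c[180:290,320:450],None,fx=6,fy=5.4,interpolation=cv2.INTER_CUBIC)
a=cv2.resize(c[180:290,320:450],None,fx=5.4,fy=5.4,interpolation=cv2.INTER_CUBIC)
cv2.imwrite("pics/topz.png",a)
f=pickle.load(open("side0.pkl","rb"));c=f["color"][:,:,::-1]
cv2.imwrite("pics/sidez.png",cv2.resize(c[200:310,255:385],None,fx=5.4,fy=5.4,interpolation=cv2.INTER_CUBIC))
E
```

```text
(no output)
```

View pics/topz.png

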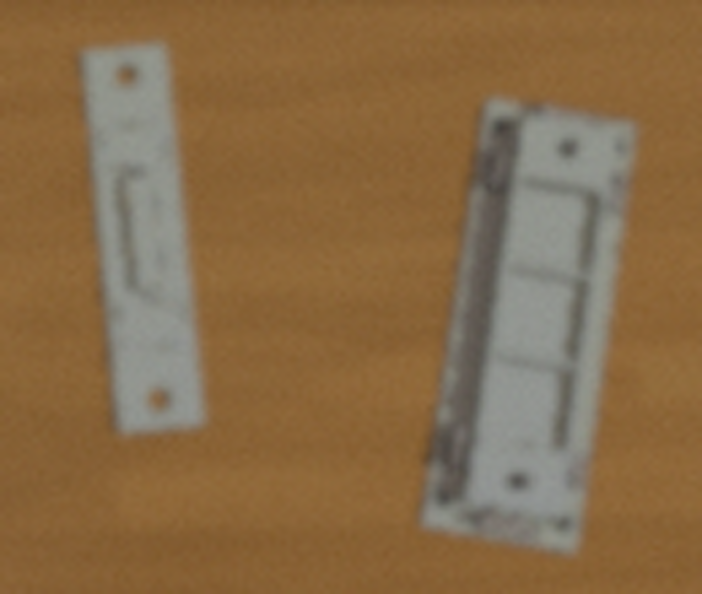

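View pics/sidez.png

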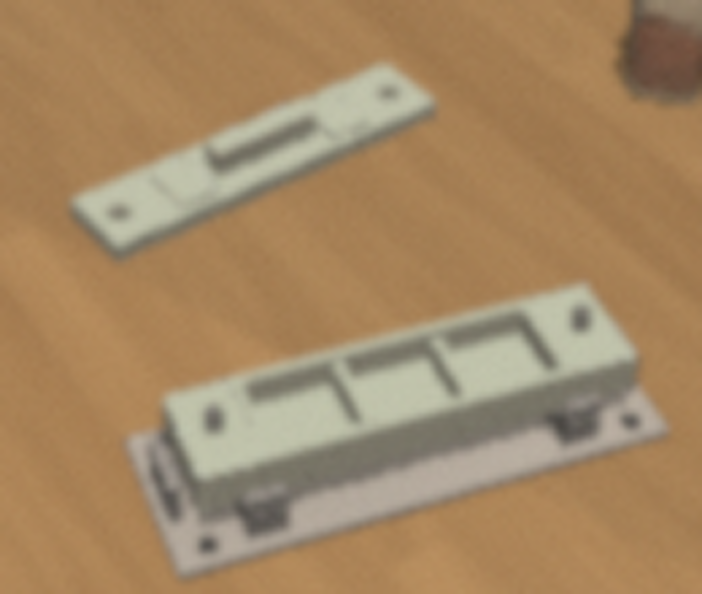

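```bash
cat > h.py <<'E'
import cv2,numpy as np,pickle
def ray(f,p):
    K,R,t=f["intrinsics"],f["R"],f["t"]
    d=R.T@np.linalg.solve(K,[p[0],p[1],1.]); return -R.T@t,d
def onz(f,p,z):
    c,d=ray(f,p);return c+d*(z-c[2])/d[2]
def tri(fs,ps):
    A=np.zeros((3,3));b=np.zeros(3);C=[]
    for f,p in zip(fs,ps):
        c,d=ray(f,p);d=d/np.linalg.norm(d);M=np.eye(3)-np.outer(d,d);A+=M;b+=M@c;C.append((c,M))
    X=np.linalg.solve(A,b);return X,[np.linalg.norm(M@(X-c)) for c,M in C]
def proj(f,X):
    p=f["intrinsics"]@(f["R"]@np.asarray(X,float)+f["t"]);return p[:2]/p[2]
def blob(f,p,w=4,it=3,ch=2):
    # centroid of darkness (given channel) around p
    g=f["color"][:,:,ch].astype(float)
    p=np.array(p,float)
    for _ in range(it):
        x0,y0=np.round(p).astype(int)
        s=g[y0-w:y0+w+1,x0-w:x0+w+1];yy,xx=np.mgrid[y0-w:y0+w+1,x0-w:x0+w+1]
        bg=np.median(s);wt=np.clip(bg-s-0.15*(bg-s.min()),0,None)
        wt[np.hypot(xx-p[0],yy-p[1])>w]=0
        p=np.array([(wt*xx).sum(),(wt*yy).sum()])/wt.sum()
    return p
E
python3 - <<'E'
from h import *
T=pickle.load(open("top0.pkl","rb"));S=pickle.load(open("side0.pkl","rb"))
tz=lambda x,y:((x+.5)/5.4-.5+320,(y+.5)/5.4-.5+180)
sz=lambda x,y:((x+.5)/5.4-.5+255,(y+.5)/5.4-.5+200)
for n,f in(("top",T),("side",S)):print(n,"cam",-f["R"].T@f["t"])
q={}
for n,a,b in(("holeA",tz(127,75),sz(388,92)),("holeB",tz(159,399),sz(119,212)),("pinA",tz(568,148),sz(580,319)),("pinB",tz(517,480),sz(213,418))):
    pa,pb=blob(T,a),blob(S,b)
    X,e=tri([T,S],[pa,pb]);z=.010 if n[0]=="h" else .0465
    q[n]=(onz(T,pa,z),onz(S,pb,z))
    print(n,np.round(a,1),pa.round(2),np.round(b,1),pb.round(2),"tri",X.round(4),np.round(e,4),q[n][0].round(4),q[n][1].round(4))
for k in("hole","pin"):
    for i in(0,1):
        A,B=q[k+"A"][i],q[k+"B"][i];print(k,"TS"[i],np.linalg.norm(A-B),((A+B)/2).round(4),np.degrees(np.arctan2(*(A-B)[[1,0]])))
# white masks
hsv=cv2.cvtColor(T["color"],cv2.COLOR_RGB2HSV);m=((hsv[:,:,1]<70)&(hsv[:,:,2]>70)).astype(np.uint8)
m[:185]=0;m[290:]=0;m[:,450:]=0;m[:,:215]=0
for c in cv2.findContours(m,cv2.RETR_EXTERNAL,cv2.CHAIN_APPROX_NONE)[0]:
    if cv2.contourArea(c)<300:continue
    P=np.array([onz(T,p,.010)[:2] for p in c[:,0]],np.float32);R=cv2.minAreaRect(P);print(R, cv2.contourArea(c))
# depth samples
for n,(x,y) in dict(cov=(335.,250),cav=(0,0)).items():pass
E
```

```text
top cam [0.36029839 0.01459063 1.30170762]
side cam [ 0.11074703 -0.72021737  0.64021669]
holeA [343.1 193.5] [343.04 193.45] [326.4 216.6] [328.97 213.54] tri [ 0.6099 -0.0281  0.0169] [0.004 0.004] [ 0.6076 -0.0264  0.01  ] [ 0.6195 -0.0216  0.01  ]
holeB [349.  253.5] [349.04 253.56] [276.6 238.9] [276.59 238.94] tri [ 0.4377 -0.037   0.0063] [0.0003 0.0003] [ 0.4377 -0.037   0.01  ] [ 0.4355 -0.041   0.01  ]
pinA [424.8 207. ] [424.74 206.98] [362.  258.7] [362.14 258.66] tri [ 0.5571 -0.2484  0.0408] [0.0002 0.0002] [ 0.5561 -0.2471  0.0465] [ 0.553  -0.253   0.0465]
pinB [415.3 268.5] [415.48 268.61] [294. 277.] [294.16 277.34] tri [ 0.3907 -0.2123  0.0399] [0.0001 0.0001] [ 0.3906 -0.2111  0.0465] [ 0.3875 -0.2179  0.0465]
hole T 0.17020042700496138 [ 0.5227 -0.0317  0.01  ] 3.5766493650588904
hole S 0.18503824851905099 [ 0.5275 -0.0313  0.01  ] 6.019604298145472
pin T 0.16938984995538678 [ 0.4733 -0.2291  0.0465] -12.268504113528355
pin S 0.16921731873704746 [ 0.4703 -0.2354  0.0465] -11.969854633505449
((0.4720185101032257, -0.22924509644508362), (0.07958375662565231, 0.22501352429389954), 77.95951080322266) 2196.5
((0.5376627445220947, 0.2905381917953491), (0.045710403472185135, 0.1507733315229416), 87.2089614868164) 802.0
((0.5227092504501343, -0.031432315707206726), (0.20097728073596954, 0.04566843435168266), 3.419774055480957) 1066.5
```

```bash
cat > go.py <<'E'
import numpy as np,sys
from scipy.spatial.transform import Rotation as Ro
from bench import r
def plan(x,y,z,yaw,quiet=False):
    """yaw = world heading (deg) of tool x; tool z down. prints total shift in tool-axes units, and turn units"""
    o=r.get_obs();R0=Ro.from_rotvec(o["orientation"])
    c,s=np.cos(np.radians(yaw)),np.sin(np.radians(yaw))
    Rt=Ro.from_matrix(np.array([[c,s,0],[s,-c,0],[0,0,-1]]))
    d=np.array([x,y,z])-o["tcp_pos"]
    tw=(R0.inv()*Rt).as_rotvec(degrees=True)
    print("t",round(o["clock"],2),"tcp",o["tcp_pos"].round(4),"F",o["contact_force"].round(2),"w",round(o["grip_width"],4),"toolx yaw",np.degrees(np.arctan2(*R0.as_matrix()[[1,0],0])).round(2),"tilt",np.degrees(np.arccos(-R0.as_matrix()[2,2])).round(2))
    print("now-frame dp",(R0.inv().apply(d)/.12).round(4),"target-frame dp",(Rt.inv().apply(d)/.12).round(4),"twist",(tw/120).round(4),"dist",np.linalg.norm(d).round(4))
if __name__=="__main__":plan(*map(float,sys.argv[1:5]))
E
python3 go.py 0.5227 -0.0317 0.30 93.5
```

```text
t 0.1 tcp [0.2051 0.6428 0.4038] F [0.67 0.3  0.05] w 0.0854 toolx yaw 72.31 tilt 0.09
now-frame dp [-4.5493  4.2302  0.8732] target-frame dp [-5.7723  2.2989  0.8653] twist [-1.000e-04  8.000e-04 -1.766e-01] dist 0.7528
```

apply_moves(dp=[[0, 0, 0], [0, 0, 0], [0, 0, 0], [-0.1, 0.04, 0], [-0.2, 0.08, 0], [-0.32, 0.128, 0.05], [-0.32, 0.128, 0.05], [-0.32, 0.128, 0.05], [-0.32, 0.128, 0.05], [-0.32, 0.128, 0.05], [-0.32, 0.128, 0.05], [-0.32, 0.128, 0.05], [-0.32, 0.128, 0.05], [-0.32, 0.128, 0.05], [-0.32, 0.128, 0.05], [-0.32, 0.128, 0.05], [-0.32, 0.128, 0.05], [-0.32, 0.128, 0.05], [-0.32, 0.128, 0.05], [-0.2, 0.08, 0]], twist=[[0, 0, -0.059], [0, 0, -0.059], [0, 0, -0.059], [0, 0, 0], [0, 0, 0], [0, 0, 0], [0, 0, 0], [0, 0, 0], [0, 0, 0], [0, 0, 0], [0, 0, 0], [0, 0, 0], [0, 0, 0], [0, 0, 0], [0, 0, 0], [0, 0, 0], [0, 0, 0], [0, 0, 0], [0, 0, 0], [0, 0, 0]], jaw=[0, 0, 0, 0, 0, 0, 0, 0, 0, 0, 100, 150, 150, 150, 150, 150, 150, 150, 150, 150])

```text
clock: 2.1
tcp_pos: [0.475, 0.0196, 0.3148]
orientation: [2.21, 2.231, -0.011]
contact_force: [0.5, 0.1, -0.3]
grip_width: 0.0354
```

```bash
python3 go.py 0.5227 -0.0317 0.25 93.5
```

```text
t 2.1 tcp [0.475  0.0196 0.3148] F [ 0.48  0.09 -0.26] w 0.0354 toolx yaw 90.56 tilt 0.42
now-frame dp [-0.4278  0.3958  0.541 ] target-frame dp [-0.4506  0.3707  0.5403] twist [-0.0022  0.0027 -0.0245] dist 0.0954
```

apply_moves(dp=[[-0.14, 0.13, 0.18], [-0.14, 0.13, 0.18], [-0.14, 0.12, 0.18], [0, 0, 0]], twist=[[-0.002, 0.003, -0.024], [0, 0, 0], [0, 0, 0], [0, 0, 0]], jaw=[150, 150, 150, 150])

```text
clock: 2.5
tcp_pos: [0.5222, -0.0396, 0.249]
orientation: [2.18, 2.259, 0.002]
contact_force: [-0.1, 0.8, 0.2]
grip_width: 0.035
```

```bash
python3 go.py 0.5227 -0.0317 0.25 93.5
```

```text
t 2.5 tcp [ 0.5222 -0.0396  0.249 ] F [-0.11  0.85  0.18] w 0.035 toolx yaw 92.05 tilt 0.15
now-frame dp [ 0.0655  0.0066 -0.0083] target-frame dp [ 0.0653  0.0083 -0.0083] twist [ 0.0011  0.0005 -0.0121] dist 0.008
```

apply_moves(dp=[[0.066, 0.007, 0.11], [0, 0, 0.1], [0, 0, 0.1], [0, 0, 0], [0, 0, 0]], twist=[[0.001, 0.0005, -0.012], [0, 0, 0], [0, 0, 0], [0, 0, 0], [0, 0, 0]], jaw=[150, 150, 150, 150, 150])

```text
clock: 3.0
tcp_pos: [0.5204, -0.0293, 0.2096]
orientation: [-2.153, -2.285, -0.0]
contact_force: [-0.0, 0.2, 0.5]
grip_width: 0.0349
```

```bash
python3 go.py 0.5227 -0.0317 0.187 93.5; cat > snap.py <<'E'
import sys
from h import *
from bench import r
# snap.py tag  tx ty sx sy (crop centres)
tag=sys.argv[1];v=list(map(int,sys.argv[2:6]))
out=[]
for n,(cx,cy) in(("top",v[:2]),("side",v[2:])):
    f=r.grab_frame(n);pickle.dump(f,open(f"{n}_{tag}.pkl","wb"))
    out.append(cv2.resize(f["color"][cy-55:cy+55,cx-36:cx+36,::-1],None,fx=5.4,fy=5.4,interpolation=cv2.INTER_CUBIC))
cv2.imwrite(f"pics/{tag}.png",cv2.hconcat(out))
print(f"top px = {v[0]-36}+x/5.4,{v[1]-55}+y/5.4 ; side px = {v[2]-36}+(x-{out[0].shape[1]})/5.4,{v[3]-55}+y/5.4")
E
python3 snap.py g1 347 224 302 220
```

```text
t 3.0 tcp [ 0.5204 -0.0293  0.2096] F [-0.01  0.22  0.52] w 0.0349 toolx yaw 93.41 tilt 0.11
now-frame dp [-0.021   0.0179  0.1881] target-frame dp [-0.0208  0.0177  0.1881] twist [-0.0006 -0.0007 -0.0007] dist 0.0228
top px = 311+x/5.4,169+y/5.4 ; side px = 266+(x-389)/5.4,165+y/5.4
```

View pics/g1.png

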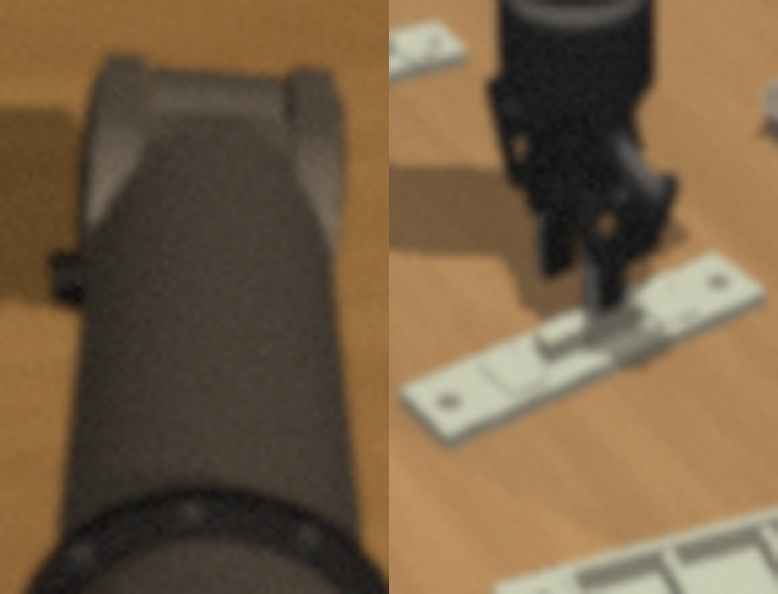

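apply_moves(dp=[[-0.02, 0.018, 0.05], [0, 0, 0.06], [0, 0, 0.05], [0, 0, 0.03], [0, 0, 0]], twist=[[-0.0006, -0.0007, 0], [0, 0, 0], [0, 0, 0], [0, 0, 0], [0, 0, 0]], jaw=[150, 150, 150, 150, 150])

```text
clock: 3.6
tcp_pos: [0.5237, -0.032, 0.1861]
orientation: [2.153, 2.285, 0.003]
contact_force: [0.2, 0.3, -0.2]
grip_width: 0.0353
```

```bash
python3 go.py 0.5227 -0.0317 0.186 93.5;python3 snap.py g2 347 224 302 220
```

```text
t 3.6 tcp [ 0.5237 -0.032   0.1861] F [ 0.23  0.3  -0.24] w 0.0353 toolx yaw 93.39 tilt 0.17
now-frame dp [ 0.0027 -0.008   0.0009] target-frame dp [ 0.0027 -0.008   0.001 ] twist [ 0.0015  0.0001 -0.0009] dist 0.001
top px = 311+x/5.4,169+y/5.4 ; side px = 266+(x-389)/5.4,165+y/5.4
```

View pics/g2.png

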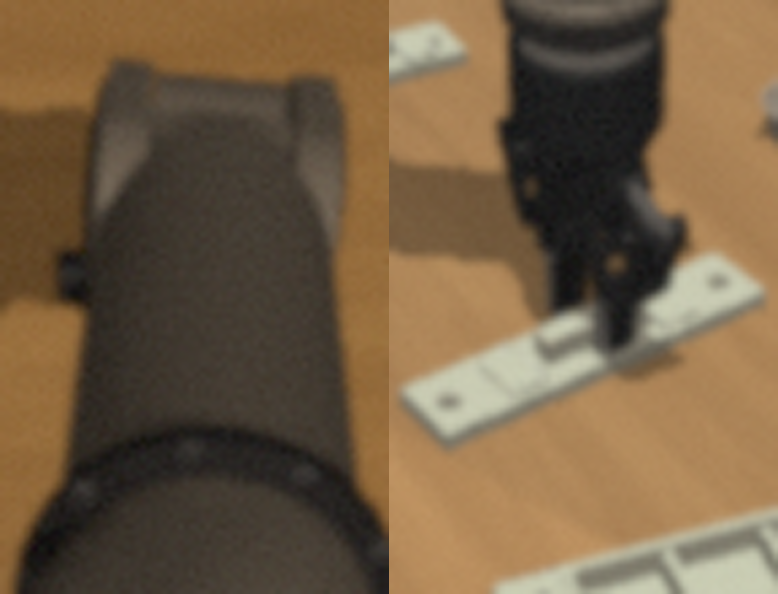

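```bash
cat > proj.py <<'E'
import sys
from h import *
from scipy.spatial.transform import Rotation as Ro
from bench import r
f=pickle.load(open("side_g2.pkl","rb"));o=r.get_obs();R=Ro.from_rotvec(o["orientation"]).as_matrix()
im=cv2.resize(f["color"][165:275,230:340,::-1],None,fx=5.4,fy=5.4,interpolation=cv2.INTER_CUBIC)
Z=lambda X:tuple(int(v) for v in ((proj(f,X)-[230,165]+.5)*5.4-.5))
for sx in(.0175,-.0175):
    for sy in(.011,-.011):
        X=o["tcp_pos"]+R@np.array([sx,sy,.173]);cv2.circle(im,Z(X),3,(0,0,255),1)
c,s=np.cos(np.radians(3.5)),np.sin(np.radians(3.5))
W=lambda x,y,z:np.array([.5227+c*x-s*y,-.0317+s*x+c*y,z])
for x,y,z in[(.085,0,.01),(-.085,0,.01),(.1,.022,.01),(.1,-.022,.01),(-.1,.022,.01),(-.1,-.022,.01)]+[(a,b,.026) for a in(.03,-.03) for b in(.007,-.007)]:
    cv2.circle(im,Z(W(x,y,z)),3,(255,0,0),1)
cv2.imwrite("pics/pj.png",im)
E
python3 proj.py
```

```text
(no output)
```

View pics/pj.png

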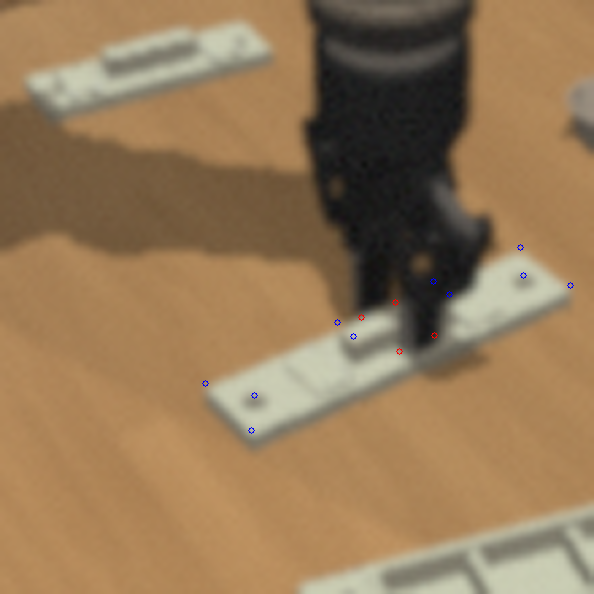

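apply_moves(dp=[[0, 0, 0], [0, 0, 0], [0, 0, 0], [0, 0, 0], [0, 0, 0], [0, 0, 0]], twist=[[0, 0, 0], [0, 0, 0], [0, 0, 0], [0, 0, 0], [0, 0, 0], [0, 0, 0]], jaw=[180, 200, 230, 255, 255, 255], grip_force=50)

```text
clock: 4.3
tcp_pos: [0.5239, -0.032, 0.1872]
orientation: [2.153, 2.284, 0.005]
contact_force: [-0.0, -0.1, -0.8]
grip_width: 0.0127
```

```bash
python3 go.py 0.5227 -0.0317 0.186 93.5
```

```text
t 4.3 tcp [ 0.5239 -0.032   0.1872] F [-0.04 -0.13 -0.83] w 0.0127 toolx yaw 93.39 tilt 0.26
now-frame dp [ 0.0032 -0.0101  0.0099] target-frame dp [ 0.0032 -0.0101  0.01  ] twist [ 0.0022  0.0001 -0.0009] dist 0.0017
```

apply_moves(dp=[[0, 0, -0.05], [0, 0, -0.1], [0, 0, -0.15], [0, 0, -0.2], [0, 0, -0.2], [0, 0, -0.15], [0, 0, -0.05], [0, 0, 0]], twist=[[0, 0, 0], [0, 0, 0], [0, 0, 0], [0, 0, 0], [0, 0, 0], [0, 0, 0], [0.002, 0, 0], [0, 0, 0]], jaw=[255, 255, 255, 255, 255, 255, 255, 255])

```text
clock: 5.1
tcp_pos: [0.5223, -0.0322, 0.3031]
orientation: [-2.155, -2.285, 0.0]
contact_force: [-0.4, 0.0, -2.2]
grip_width: 0.0126
```

```bash
python3 go.py 0.4737 -0.2297 0.270 77.9;python3 snap.py g3 347 224 302 200
```

```text
t 5.1 tcp [ 0.5223 -0.0322  0.3031] F [-0.41  0.   -2.18] w 0.0126 toolx yaw 93.36 tilt 0.05
now-frame dp [-1.6197 -0.5005  0.276 ] target-frame dp [-1.6945 -0.0508  0.2762] twist [-4.000e-04 -1.000e-04  1.289e-01] dist 0.2061
top px = 311+x/5.4,169+y/5.4 ; side px = 266+(x-389)/5.4,145+y/5.4
```

View pics/g3.png

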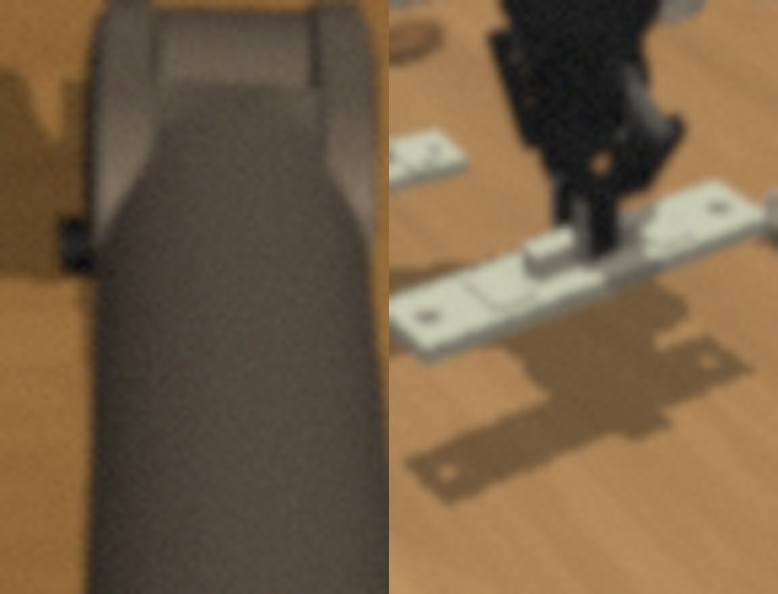

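apply_moves(dp=[[0, 0, 0], [0, 0, 0], [0, 0, 0], [-0.1, 0, 0], [-0.2, 0, 0.03], [-0.28, -0.01, 0.05], [-0.28, -0.01, 0.05], [-0.28, -0.01, 0.05], [-0.25, -0.01, 0], [-0.15, -0.01, 0], [-0.08, 0, 0], [0, 0, 0], [0, 0, 0]], twist=[[0, 0, 0.04], [0, 0, 0.05], [0, 0, 0.035], [0, 0, 0], [0, 0, 0], [0, 0, 0], [0, 0, 0], [0, 0, 0], [0, 0, 0], [0, 0, 0], [0, 0, 0], [0, 0, 0], [0, 0, 0]], jaw=[255, 255, 255, 255, 255, 255, 255, 255, 255, 255, 255, 255, 255])

```text
clock: 6.5
tcp_pos: [0.4676, -0.2324, 0.2693]
orientation: [-2.417, -1.985, 0.029]
contact_force: [0.5, 1.0, -1.8]
grip_width: 0.0129
```

```bash
python3 go.py 0.4737 -0.2297 0.260 77.9
```

```text
t 6.5 tcp [ 0.4676 -0.2324  0.2693] F [ 0.5   1.02 -1.79] w 0.0129 toolx yaw 78.81 tilt 1.34
now-frame dp [0.0324 0.0476 0.0762] target-frame dp [0.0327 0.0453 0.0774] twist [-0.0108  0.0028  0.0076] dist 0.0115
```

apply_moves(dp=[[0.032, 0.046, 0], [0, 0, 0], [0, 0, 0]], twist=[[-0.011, 0.003, 0.008], [0, 0, 0], [0, 0, 0]], jaw=[255, 255, 255])

```text
clock: 6.8
tcp_pos: [0.4755, -0.2263, 0.2688]
orientation: [2.44, 1.979, 0.005]
contact_force: [0.1, 0.1, -2.1]
grip_width: 0.0127
```

```bash
python3 go.py 0.4737 -0.2297 0.260 77.9
```

```text
t 6.8 tcp [ 0.4755 -0.2263  0.2688] F [ 0.1   0.13 -2.15] w 0.0127 toolx yaw 78.1 tilt 0.19
now-frame dp [-0.0307 -0.009   0.0736] target-frame dp [-0.0305 -0.0088  0.0737] twist [ 0.001  -0.0012  0.0016] dist 0.0096
```

apply_moves(dp=[[-0.03, -0.009, 0.02], [0, 0, 0], [0, 0, 0]], twist=[[0.001, -0.001, 0.0016], [0, 0, 0], [0, 0, 0]], jaw=[255, 255, 255])

```text
clock: 7.1
tcp_pos: [0.4742, -0.2285, 0.2663]
orientation: [-2.44, -1.978, -0.001]
contact_force: [-0.7, 0.2, -1.8]
grip_width: 0.0127
```

```bash
python3 go.py 0.4737 -0.2297 0.260 77.9;  python3 snap.py g4 418 240 328 255
```

```text
t 7.1 tcp [ 0.4742 -0.2285  0.2663] F [-0.71  0.18 -1.81] w 0.0127 toolx yaw 78.06 tilt 0.04
now-frame dp [-0.011  -0.0019  0.0522] target-frame dp [-0.0109 -0.0019  0.0522] twist [ 0.     -0.0003  0.0014] dist 0.0064
top px = 382+x/5.4,185+y/5.4 ; side px = 292+(x-389)/5.4,200+y/5.4
```

View pics/g4.png

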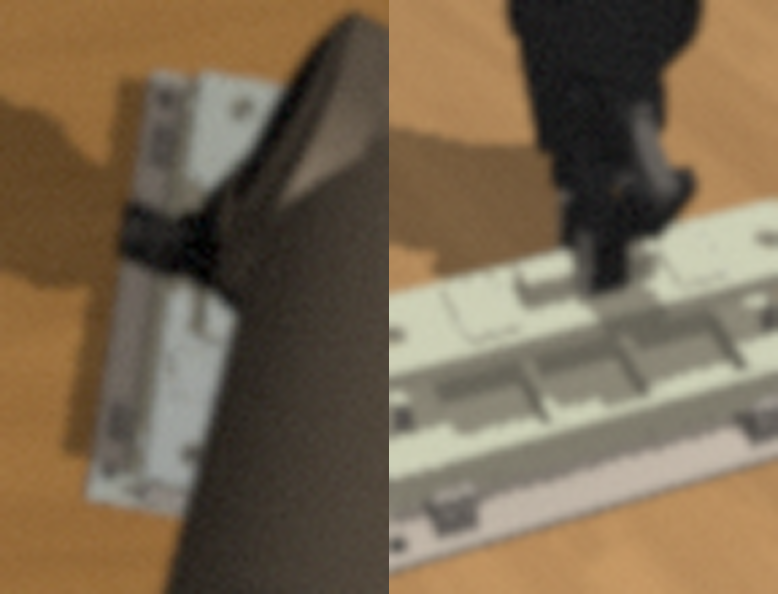

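```bash
python3 - <<'E'
from h import *
f=pickle.load(open("side_g4.pkl","rb"))
cv2.imwrite("pics/g4w.png",cv2.resize(f["color"][215:305,265:395,::-1],None,fx=6,fy=6,interpolation=cv2.INTER_CUBIC))
E
```

```text
(no output)
```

View pics/g4w.png

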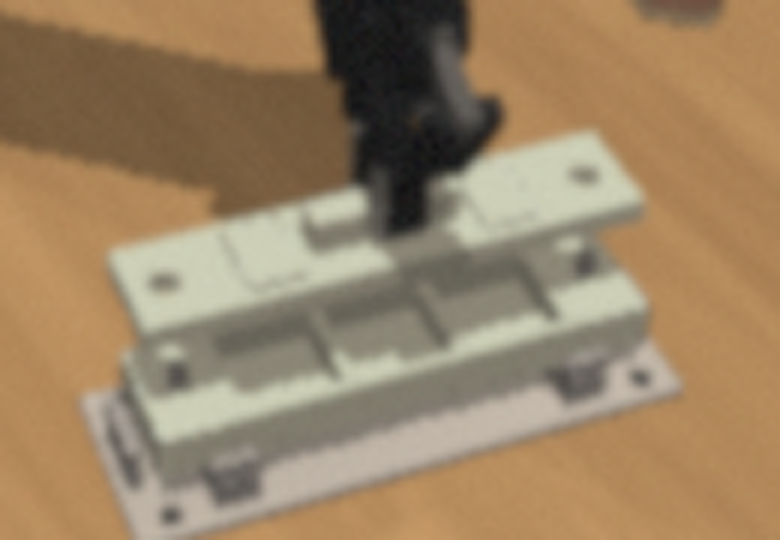

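```bash
cat > meas.py <<'E'
from h import *
T0=pickle.load(open("top0.pkl","rb"));S0=pickle.load(open("side0.pkl","rb"))
def pins(z=.0455):
    a=[onz(T0,blob(T0,p),z) for p in((424.8,207),(415.3,268.5))]
    b=[onz(S0,blob(S0,p,3),z) for p in((362,258.7),(294,277))]
    return a,b
def show(n,A,B):
    print(n,"A",A.round(4),"B",B.round(4),"len",np.linalg.norm(A-B).round(4),"mid",((A+B)/2).round(4),"yaw",np.degrees(np.arctan2(*(A-B)[[1,0]])).round(2))
E
python3 - <<'E'
from meas import *
T=pickle.load(open("top_g4.pkl","rb"));S=pickle.load(open("side_g4.pkl","rb"))
a,b=pins();show("pinT",*a);show("pinS",*b)
z6=lambda x,y:((x+.5)/6-.5+265,(y+.5)/6-.5+215)
tz=lambda x,y:((x+.5)/5.4-.5+382,(y+.5)/5.4-.5+185)
zc=.0891
sA,sB=[blob(S,p,3) for p in(z6(583,174),z6(162,281))]
tA,tB=[blob(T,p,3) for p in(tz(242,107),tz(190,455))]
print(sA,z6(583,174),sB,z6(162,281),tA,tz(242,107),tB,tz(190,455))
show("holeT",onz(T,tA,zc),onz(T,tB,zc));show("holeS",onz(S,sA,zc),onz(S,sB,zc))
print([tri([T,S],p) for p in((tA,sA),(tB,sB))])
# table holes in side
p=[blob(S0,q,3) for q in((326.4,216.6),(276.6,238.9))];print(p);show("tabS",onz(S0,p[0],.01),onz(S0,p[1],.01))
E
python3 go.py 0.4737 -0.2297 0.260 77.9
```

```text
pinT A [ 0.5562 -0.2473  0.0455] B [ 0.3906 -0.2113  0.0455] len 0.1695 mid [ 0.4734 -0.2293  0.0455] yaw -12.27
pinS A [ 0.5535 -0.2522  0.0455] B [ 0.3879 -0.2171  0.0455] len 0.1693 mid [ 0.4707 -0.2346  0.0455] yaw -11.97
[361.99895818 243.80532817] (361.75, 243.58333333333334) [291.87258205 261.65281418] (291.5833333333333, 261.4166666666667) [426.39670782 204.60658436] (426.4074074074074, 204.4074074074074) [421.34285714 269.31428571] (416.77777777777777, 268.85185185185185)
holeT A [ 0.5557 -0.2431  0.0891] B [ 0.3873 -0.2184  0.0891] len 0.1701 mid [ 0.4715 -0.2307  0.0891] yaw -8.32
holeS A [ 0.5525 -0.2476  0.0891] B [ 0.3868 -0.2113  0.0891] len 0.1696 mid [ 0.4696 -0.2295  0.0891] yaw -12.38
[(array([ 0.55621721, -0.24389114,  0.08468075]), [np.float64(0.00018156244647107045), np.float64(0.00018156244647134112)]), (array([ 0.38569604, -0.21671797,  0.09445876]), [np.float64(0.0016341529527659575), np.float64(0.0016341529527658175)])]
[array([326.51210654, 216.71549637]), array([276.59347181, 238.94658754])]
tabS A [ 0.6045 -0.0306  0.01  ] B [ 0.4355 -0.041   0.01  ] len 0.1693 mid [ 0.52   -0.0358  0.01  ] yaw 3.53
t 7.2 tcp [ 0.4741 -0.2286  0.2663] F [ 0.76  0.05 -2.39] w 0.0125 toolx yaw 78.04 tilt 0.04
now-frame dp [-0.0096 -0.0014  0.0524] target-frame dp [-0.0096 -0.0014  0.0525] twist [-0.     -0.0003  0.0012] dist 0.0064
```

apply_moves(dp=[[-0.02, 0.005, 0.04], [0, 0, 0.05], [0, 0, 0.05], [0, 0, 0.03], [0, 0, 0], [0, 0, 0]], twist=[[0, 0, 0.001], [0, 0, 0], [0, 0, 0], [0, 0, 0], [0, 0, 0], [0, 0, 0]], jaw=[255, 255, 255, 255, 255, 255])

```text
clock: 7.8
tcp_pos: [0.4739, -0.2315, 0.2435]
orientation: [-2.443, -1.974, 0.0]
contact_force: [-0.4, -1.0, -2.7]
grip_width: 0.0126
```

```bash
python3 go.py 0.4737 -0.231 0.245 77.9; cat > snap2.py <<'E'
import sys
from h import *
from bench import r
tag=sys.argv[1]
T=r.grab_frame("top");pickle.dump(T,open(f"top_{tag}.pkl","wb"))
S=r.grab_frame("side");pickle.dump(S,open(f"side_{tag}.pkl","wb"))
cv2.imwrite(f"pics/{tag}s.png",cv2.resize(S["color"][215:305,265:395,::-1],None,fx=6,fy=6,interpolation=cv2.INTER_CUBIC))
cv2.imwrite(f"pics/{tag}t.png",cv2.resize(T["color"][190:290,390:450,::-1],None,fx=6,fy=6,interpolation=cv2.INTER_CUBIC))
E
python3 snap2.py g5
```

```text
t 7.8 tcp [ 0.4739 -0.2315  0.2435] F [-0.41 -0.97 -2.7 ] w 0.0126 toolx yaw 77.88 tilt 0.07
now-frame dp [ 0.0036 -0.0024 -0.0125] target-frame dp [ 0.0036 -0.0024 -0.0125] twist [-0.0005 -0.0003 -0.0001] dist 0.0016
```

View pics/g5s.png

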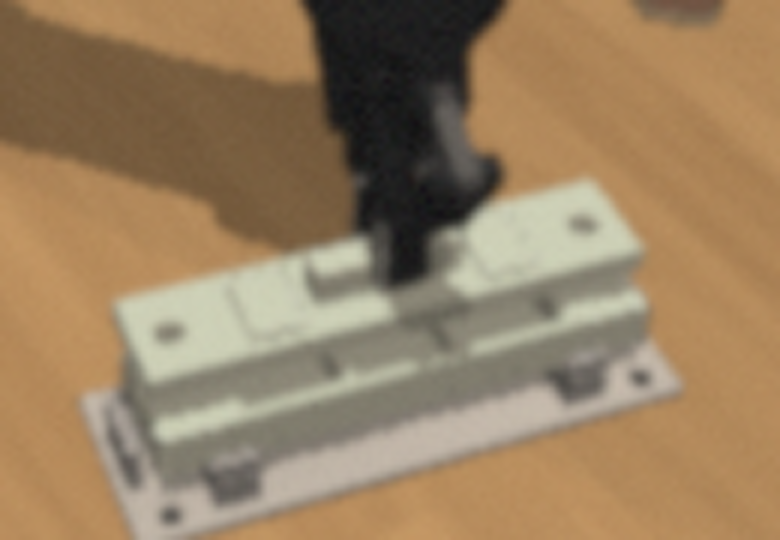

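View pics/g5t.png

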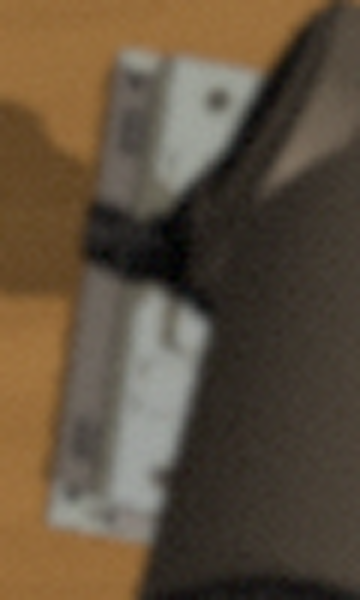

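```bash
python3 - <<'E'
from meas import *
T=pickle.load(open("top_g5.pkl","rb"));S=pickle.load(open("side_g5.pkl","rb"))
a,b=pins(.0465);show("pinT",*a);show("pinS",*b)
z6=lambda x,y:((x+.5)/6-.5+265,(y+.5)/6-.5+215)
tz=lambda x,y:((x+.5)/6-.5+390,(y+.5)/6-.5+190)
zc=.0663
sA,sB=[blob(S,p,3) for p in(z6(582,224),z6(168,331))]
tA=blob(T,tz(218,98),3);tB=np.array(tz(163,478))
print(sA,z6(582,224),sB,z6(168,331),tA,tz(218,98),tB)
show("holeT",onz(T,tA,zc),onz(T,tB,zc));show("holeS",onz(S,sA,zc),onz(S,sB,zc))
print(tri([T,S],(tA,sA)))
# edges: cover/lower-half left edges in top: half whiteness crossing along rows
for nm,F in(("now",T),("start",T0)):
    hsv=cv2.cvtColor(F["color"],cv2.COLOR_RGB2LAB)
    for row in(205,208,212,252,258,264):
        print(nm,row,"L",F["color"][row,404:432,2])
# g3 in-hand: side holes vs tcp
S3=pickle.load(open("side_g3.pkl","rb"))
h=[blob(S3,(266+(x-389)/5.4,145+y/5.4),3) for x,y in((718,206),(428,316))]
show("g3 S",*[onz(S3,p,.1259) for p in h])
E
```

```text
pinT A [ 0.5561 -0.2471  0.0465] B [ 0.3906 -0.2111  0.0465] len 0.1694 mid [ 0.4733 -0.2291  0.0465] yaw -12.27
pinS A [ 0.5527 -0.2529  0.0465] B [ 0.3874 -0.2179  0.0465] len 0.169 mid [ 0.4701 -0.2354  0.0465] yaw -11.97
[361.71794872 251.96634615] (361.5833333333333, 251.91666666666666) [292.71594684 269.99889258] (292.5833333333333, 269.75) [425.87385103 206.29255151] (425.9166666666667, 205.91666666666666) [416.75 269.25]
holeT A [ 0.5548 -0.2462  0.0663] B [ 0.3883 -0.2108  0.0663] len 0.1702 mid [ 0.4716 -0.2285  0.0663] yaw -12.0
holeS A [ 0.5518 -0.2504  0.0663] B [ 0.3867 -0.2139  0.0663] len 0.1691 mid [ 0.4692 -0.2322  0.0663] yaw -12.44
(array([ 0.55527023, -0.24695659,  0.06206177]), [np.float64(0.0002089116776787043), np.float64(0.0002089116776786074)])
now 205 L [ 59  58  53  51  60  79  87  88  82  81  79  75  84 102 131 148 153 153
 149 147 127 107  97 107 132 144 145 123]
now 208 L [ 59  56  53  51  68  81  79  76  72  76  73  76  91 109 135 152 154 155
 154 147 131 115 111 121 131 126  96  58]
now 212 L [ 61  54  48  57  75  82  68  68  73  69  70  83 100 128 14
[... 603 characters left out ...]
 82  84  80  92 120 137 141 141 139 142
 137 121 103  96 115 133 144 142 142 141]
start 212 L [ 57  51  51  55  68  72  74  86  85  82  89 114 129 130 129 132 134 136
 138 139 140 139 139 139 142 143 142 139]
start 252 L [ 91  86  82  80  94 118 140 143 146 145 146 148 144 147 144 145 147 145
 136 115  92  96 120 136 138 131 112  85]
start 258 L [ 86  87  84  91 119 138 140 144 143 145 143 144 145 144 144 145 145 137
 119  91  92 119 135 137 131 121  94  63]
start 264 L [ 90  83  91 119 138 145 146 143 144 146 145 144 142 143 143 143 146 143
 138 139 137 136 127 126 113  90  64  58]
g3 S A [ 0.601  -0.0307  0.1259] B [ 0.4326 -0.039   0.1259] len 0.1686 mid [ 0.5168 -0.0348  0.1259] yaw 2.81
```

apply_moves(dp=[[-0.008, 0.017, 0], [0, 0, 0], [0, 0, 0]], twist=[[0, 0, 0], [0, 0, 0], [0, 0, 0]], jaw=[255, 255, 255])

```text
clock: 8.2
tcp_pos: [0.4762, -0.233, 0.2442]
orientation: [2.443, 1.975, 0.001]
contact_force: [-0.0, 0.0, -2.5]
grip_width: 0.0126
```

```bash
python3 go.py 0.4757 -0.2329 0.2385 77.9; python3 snap2.py g6;  python3 - <<'E'
from meas import *
T=pickle.load(open("top_g6.pkl","rb"));S=pickle.load(open("side_g6.pkl","rb"))
z6=lambda x,y:((x+.5)/6-.5+265,(y+.5)/6-.5+215)
tz=lambda x,y:((x+.5)/6-.5+390,(y+.5)/6-.5+190)
zc=.0655
sA,sB=[blob(S,p,3) for p in(z6(584,224),z6(170,331))]
tA=blob(T,tz(218,98),3);
a,b=pins(.0447);show("pinT",*a);show("pinS",*b)
show("holeS",onz(S,sA,zc),onz(S,sB,zc));print("holeT A",onz(T,tA,zc))
E
```

```text
t 8.2 tcp [ 0.4762 -0.233   0.2442] F [-0.04  0.04 -2.47] w 0.0126 toolx yaw 77.89 tilt 0.04
now-frame dp [ 0.0002 -0.0041  0.0478] target-frame dp [ 0.0003 -0.0041  0.0478] twist [ 0.0002 -0.0002 -0.0001] dist 0.0058
pinT A [ 0.5564 -0.2475  0.0447] B [ 0.3906 -0.2115  0.0447] len 0.1696 mid [ 0.4735 -0.2295  0.0447] yaw -12.27
pinS A [ 0.5541 -0.2515  0.0447] B [ 0.3883 -0.2164  0.0447] len 0.1695 mid [ 0.4712 -0.234   0.0447] yaw -11.97
holeS A [ 0.5561 -0.2509  0.0655] B [ 0.39   -0.2144  0.0655] len 0.1701 mid [ 0.473  -0.2327  0.0655] yaw -12.4
holeT A [ 0.55744078 -0.24825749  0.0655    ]
```

apply_moves(dp=[[0.001, -0.006, 0.02], [0, 0, 0.025], [0, 0, 0.025], [0, 0, 0]], twist=[[0, 0, 0], [0, 0, 0], [0, 0, 0], [0, 0, 0]], jaw=[255, 255, 255, 255])

```text
clock: 8.7
tcp_pos: [0.4754, -0.2326, 0.2351]
orientation: [-2.443, -1.975, -0.001]
contact_force: [-0.6, -0.2, -1.7]
grip_width: 0.0127
```

```bash
python3 go.py 0.4755 -0.2328 0.227 77.9; python3 snap2.py g7
```

```text
t 8.7 tcp [ 0.4754 -0.2326  0.2351] F [-0.57 -0.25 -1.7 ] w 0.0127 toolx yaw 77.9 tilt 0.04
now-frame dp [-0.0015  0.0016  0.0674] target-frame dp [-0.0015  0.0016  0.0674] twist [ 0.0002 -0.0003  0.    ] dist 0.0081
```

View pics/g7s.png

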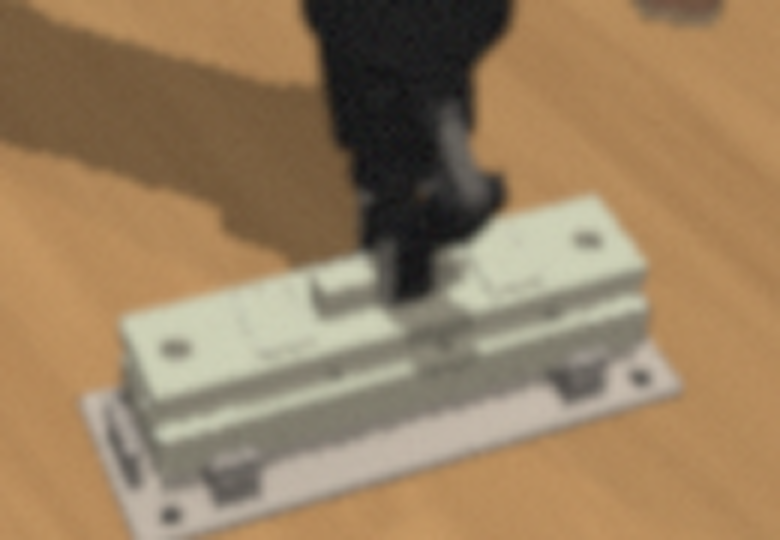

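View pics/g7t.png

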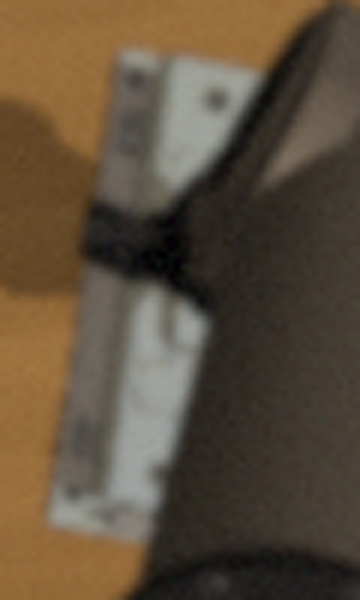

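apply_moves(dp=[[-0.001, 0.001, 0.015], [0, 0, 0.015], [0, 0, 0]], twist=[[0, 0, 0], [0, 0, 0], [0, 0, 0]], jaw=[255, 255, 255])

```text
clock: 9.1
tcp_pos: [0.4757, -0.2329, 0.2317]
orientation: [2.443, 1.974, 0.002]
contact_force: [-0.4, -0.1, -2.0]
grip_width: 0.0126
```

```bash
python3 go.py 0.4755 -0.2328 0.227 77.9
```

```text
t 9.1 tcp [ 0.4757 -0.2329  0.2317] F [-0.42 -0.12 -2.04] w 0.0126 toolx yaw 77.9 tilt 0.08
now-frame dp [ 0.0003 -0.002   0.0389] target-frame dp [ 0.0003 -0.002   0.0389] twist [ 0.0006 -0.0002 -0.    ] dist 0.0047
```

Past the tapers with no contact. I'll keep lowering gently.

apply_moves(dp=[[0, -0.001, 0.015], [0, 0, 0.01], [0, 0, 0]], twist=[[0.0005, 0, 0], [0, 0, 0], [0, 0, 0]], jaw=[255, 255, 255])

```text
clock: 9.4
tcp_pos: [0.4756, -0.2329, 0.2284]
orientation: [-2.443, -1.975, -0.001]
contact_force: [-0.2, 1.2, -1.6]
grip_width: 0.0126
```

```bash
python3 go.py 0.4755 -0.2328 0.227 77.9
```

```text
t 9.4 tcp [ 0.4756 -0.2329  0.2284] F [-0.2   1.22 -1.57] w 0.0126 toolx yaw 77.9 tilt 0.03
now-frame dp [ 0.0004 -0.0012  0.012 ] target-frame dp [ 0.0004 -0.0012  0.012 ] twist [ 0.0001 -0.0002 -0.    ] dist 0.0014
```

apply_moves(dp=[[0, 0, 0.012], [0, 0, 0.006], [0, 0, 0]], twist=[[0, 0, 0], [0, 0, 0], [0, 0, 0]], jaw=[255, 255, 255])

```text
clock: 9.7
tcp_pos: [0.4757, -0.2331, 0.2274]
orientation: [-2.443, -1.974, -0.002]
contact_force: [-0.4, -0.2, -1.7]
grip_width: 0.0129
```

```bash
python3 go.py 0.4755 -0.2328 0.226 77.9
```

```text
t 9.7 tcp [ 0.4757 -0.2331  0.2274] F [-0.41 -0.22 -1.72] w 0.0129 toolx yaw 77.88 tilt 0.08
now-frame dp [ 0.0021 -0.0023  0.0118] target-frame dp [ 0.0021 -0.0023  0.0118] twist [ 0.0003 -0.0005 -0.0002] dist 0.0015
```

apply_moves(dp=[[0, 0, 0.012], [0, 0, 0.01], [0, 0, 0.01]], twist=[[0, 0, 0], [0, 0, 0], [0, 0, 0]], jaw=[255, 255, 255])

```text
clock: 10.0
tcp_pos: [0.4758, -0.2336, 0.2271]
orientation: [-2.443, -1.973, -0.005]
contact_force: [-4.9, 2.5, 15.5]
grip_width: 0.0124
```

```bash
python3 go.py 0.4755 -0.2328 0.226 77.9; python3 snap2.py g8
```

```text
t 10.0 tcp [ 0.4758 -0.2336  0.2271] F [-4.94  2.52 15.49] w 0.0124 toolx yaw 77.84 tilt 0.2
now-frame dp [ 0.0057 -0.0035  0.0092] target-frame dp [ 0.0057 -0.0035  0.0092] twist [ 0.0005 -0.0016 -0.0005] dist 0.0014
```

View pics/g8s.png

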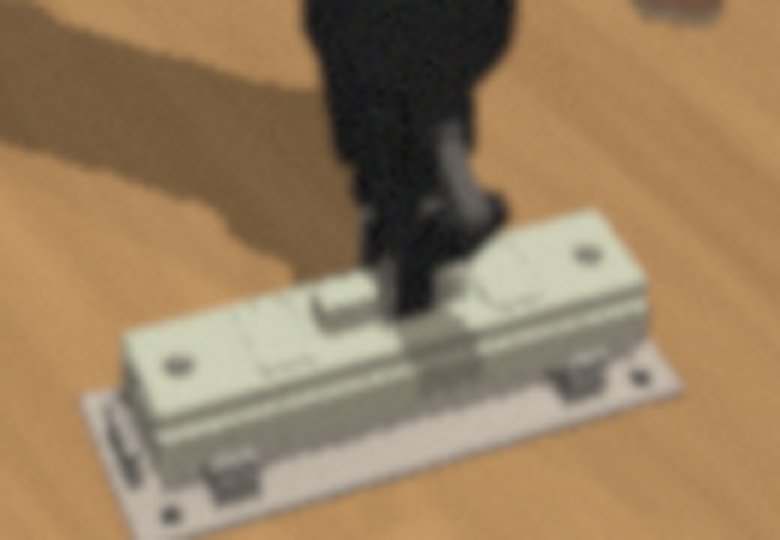

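The side view shows the cover seated, with its ends flush with the lower half (left edge at about (155,420), right edge at about (648,290)). The tool height and the 15 N contact force agree with that, so I'm letting go.

apply_moves(dp=[[0, 0, 0], [0, 0, 0], [0, 0, 0], [0, 0, 0], [0, 0, 0], [0, 0, 0]], twist=[[0, 0, 0], [0, 0, 0], [0, 0, 0], [0, 0, 0], [0, 0, 0], [0, 0, 0]], jaw=[220, 190, 160, 140, 140, 140])

```text
clock: 10.7
tcp_pos: [0.4764, -0.2339, 0.2274]
orientation: [2.444, 1.973, 0.007]
contact_force: [0.3, -0.4, 0.7]
grip_width: 0.0383
```

apply_moves(dp=[[0, 0, -0.03], [0, 0, -0.08], [0, 0, -0.15], [0, 0, -0.2], [0, 0, -0.2], [0, 0, 0], [0, 0, 0]], twist=[[0, 0, 0], [0, 0, 0], [0, 0, 0], [0, 0, 0], [0, 0, 0], [0, 0, 0], [0, 0, 0]], jaw=[140, 140, 140, 50, 0, 0, 0])

```text
clock: 11.4
tcp_pos: [0.4758, -0.2342, 0.3121]
orientation: [2.444, 1.972, 0.007]
contact_force: [-0.1, 0.8, -0.5]
grip_width: 0.0854
```

```bash
python3 go.py 0.4737 -0.2295 0.24 77.9; python3 snap2.py g9
```

```text
t 11.4 tcp [ 0.4758 -0.2342  0.3121] F [-0.14  0.8  -0.54] w 0.0854 toolx yaw 77.81 tilt 0.26
now-frame dp [ 0.0329 -0.0276  0.6011] target-frame dp [ 0.0346 -0.0254  0.6011] twist [ 0.0017 -0.0013 -0.0008] dist 0.0723
```

View pics/g9s.png

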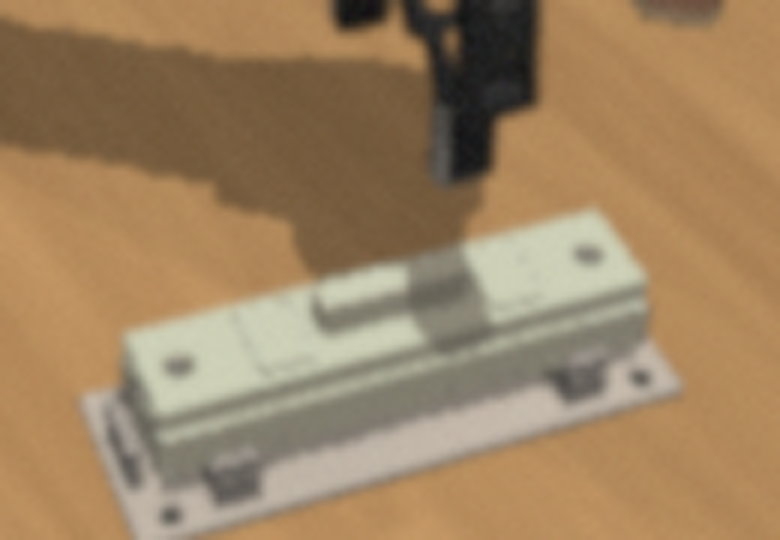

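View pics/g9t.png

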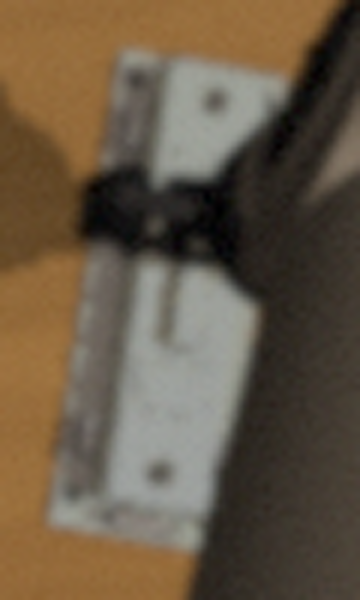

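```bash
python3 - <<'E'
from meas import *
T=pickle.load(open("top_g9.pkl","rb"));S=pickle.load(open("side_g9.pkl","rb"))
z6=lambda x,y:((x+.5)/6-.5+265,(y+.5)/6-.5+215)
tz=lambda x,y:((x+.5)/6-.5+390,(y+.5)/6-.5+190)
zc=.05
show("T",*[onz(T,blob(T,tz(*p),3),zc) for p in((214,100),(159,471))])
show("S",*[onz(S,blob(S,z6(*p),3),zc) for p in((588,254),(178,365))])
E
python3 go.py 0.4747 -0.2332 0.24 77.9
```

```text
T A [ 0.5571 -0.2483  0.05  ] B [ 0.391  -0.2124  0.05  ] len 0.1699 mid [ 0.4741 -0.2304  0.05  ] yaw -12.19
S A [ 0.5549 -0.252   0.05  ] B [ 0.389  -0.2165  0.05  ] len 0.1696 mid [ 0.472  -0.2343  0.05  ] yaw -12.06
t 11.5 tcp [ 0.4758 -0.2342  0.3115] F [ 0.07  0.35 -0.16] w 0.0856 toolx yaw 77.8 tilt 0.22
now-frame dp [ 0.0049 -0.0126  0.5961] target-frame dp [ 0.0065 -0.011   0.5961] twist [ 0.0013 -0.0013 -0.0008] dist 0.0716
```

apply_moves(dp=[[0.006, -0.011, 0.05], [0, 0, 0.15], [0, 0, 0.2], [0, 0, 0.2], [0, 0, 0.15], [0, 0, 0.08], [0, 0, 0], [0, 0, 0]], twist=[[0.0013, -0.0013, -0.0008], [0, 0, 0], [0, 0, 0], [0, 0, 0], [0, 0, 0], [0, 0, 0], [0, 0, 0], [0, 0, 0]], jaw=[0, 0, 0, 0, 0, 0, 0, 0])

```text
clock: 12.3
tcp_pos: [0.4716, -0.2318, 0.2016]
orientation: [-2.436, -1.97, 0.011]
contact_force: [-0.2, -0.5, 0.4]
grip_width: 0.0857
```

```bash
python3 go.py 0.4747 -0.2332 0.183 77.9
```

```text
t 12.3 tcp [ 0.4716 -0.2318  0.2016] F [-0.18 -0.55  0.43] w 0.0857 toolx yaw 77.94 tilt 0.66
now-frame dp [-0.0065  0.0292  0.155 ] target-frame dp [-0.0064  0.0274  0.1554] twist [-0.0055  0.      0.0004] dist 0.0189
```

apply_moves(dp=[[-0.006, 0.028, 0.04], [0, 0, 0.05], [0, 0, 0.05], [0, 0, 0], [0, 0, 0]], twist=[[-0.0055, 0, 0], [0, 0, 0], [0, 0, 0], [0, 0, 0], [0, 0, 0]], jaw=[0, 0, 0, 0, 0])

```text
clock: 12.8
tcp_pos: [0.4761, -0.2337, 0.1855]
orientation: [2.439, 1.973, 0.005]
contact_force: [-0.1, -0.1, 0.1]
grip_width: 0.0853
```

```bash
python3 go.py 0.4747 -0.2332 0.183 77.9; python3 snap2.py g10
```

```text
t 12.8 tcp [ 0.4761 -0.2337  0.1855] F [-0.1  -0.07  0.09] w 0.0853 toolx yaw 77.95 tilt 0.31
now-frame dp [ 0.0014 -0.0127  0.021 ] target-frame dp [ 0.0013 -0.0126  0.0211] twist [0.0026 0.0002 0.0004] dist 0.0029
```

View pics/g10s.png

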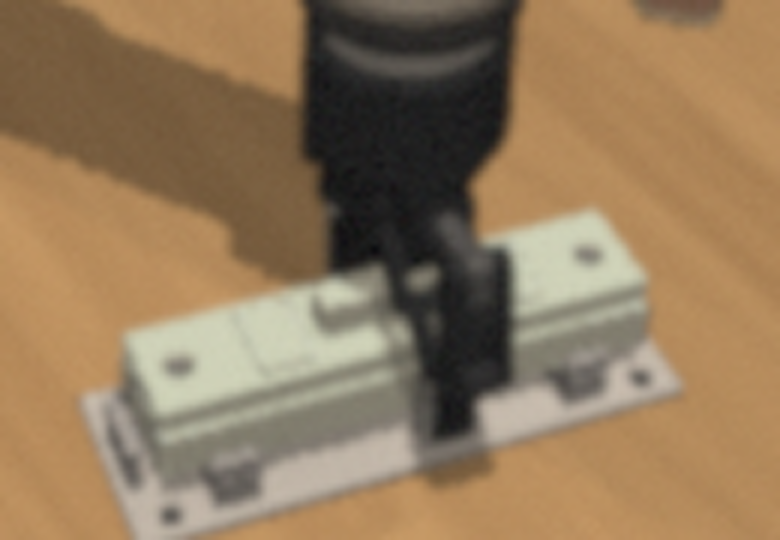

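apply_moves(dp=[[0.001, -0.012, 0.02], [0, 0, 0.015], [0, 0, 0], [0, 0, 0]], twist=[[0.0026, 0, 0], [0, 0, 0], [0, 0, 0], [0, 0, 0]], jaw=[0, 0, 30, 60], grip_force=40)

```text
clock: 13.3
tcp_pos: [0.4747, -0.2332, 0.1814]
orientation: [2.442, 1.976, -0.001]
contact_force: [0.6, 0.0, -0.2]
grip_width: 0.0654
```

```bash
python3 go.py 0.4747 -0.2332 0.182 77.9
```

```text
t 13.3 tcp [ 0.4747 -0.2332  0.1814] F [ 0.57  0.03 -0.18] w 0.0654 toolx yaw 77.95 tilt 0.03
now-frame dp [ 0.0002  0.0003 -0.0047] target-frame dp [ 0.0002  0.0003 -0.0047] twist [0.0001 0.0002 0.0004] dist 0.0006
```

apply_moves(dp=[[0, 0, 0], [0, 0, 0], [0, 0, 0], [0, 0, 0], [0, 0, 0], [0, 0, 0]], twist=[[0, 0, 0], [0, 0, 0], [0, 0, 0], [0, 0, 0], [0, 0, 0], [0, 0, 0]], jaw=[80, 95, 110, 130, 150, 180])

```text
clock: 13.9
tcp_pos: [0.4747, -0.2332, 0.1817]
orientation: [2.442, 1.976, -0.0]
contact_force: [-0.5, 0.1, 0.5]
grip_width: 0.0493
```

```bash
python3 go.py 0.4747 -0.2332 0.182 77.9
```

```text
t 13.9 tcp [ 0.4747 -0.2332  0.1817] F [-0.48  0.12  0.52] w 0.0493 toolx yaw 77.94 tilt 0.03
now-frame dp [-0.     -0.     -0.0028] target-frame dp [-0.     -0.     -0.0028] twist [0.0001 0.0002 0.0004] dist 0.0003
```

apply_moves(dp=[[0, 0, 0], [0, 0, 0], [0, 0, -0.02], [0, 0, -0.04], [0, 0, -0.05], [0, 0, -0.05], [0, 0, -0.02], [0, 0, 0]], twist=[[0, 0, 0], [0, 0, 0], [0, 0, 0], [0, 0, 0], [0, 0, 0], [0, 0, 0], [0, 0, 0], [0, 0, 0]], jaw=[255, 255, 255, 255, 255, 255, 255, 255], grip_force=80)

```text
clock: 14.7
tcp_pos: [0.4732, -0.2324, 0.2035]
orientation: [-2.439, -1.974, 0.004]
contact_force: [-1.3, 1.1, -5.5]
grip_width: 0.0489
```

```bash
python3 go.py 0.4747 -0.2332 0.282 77.9; python3 snap2.py g11
```

```text
t 14.7 tcp [ 0.4732 -0.2324  0.2035] F [-1.29  1.09 -5.46] w 0.0489 toolx yaw 77.97 tilt 0.25
now-frame dp [-0.0041  0.0107 -0.6543] target-frame dp [-0.0041  0.0135 -0.6543] twist [-0.0021 -0.      0.0006] dist 0.0785
```

View pics/g11s.png

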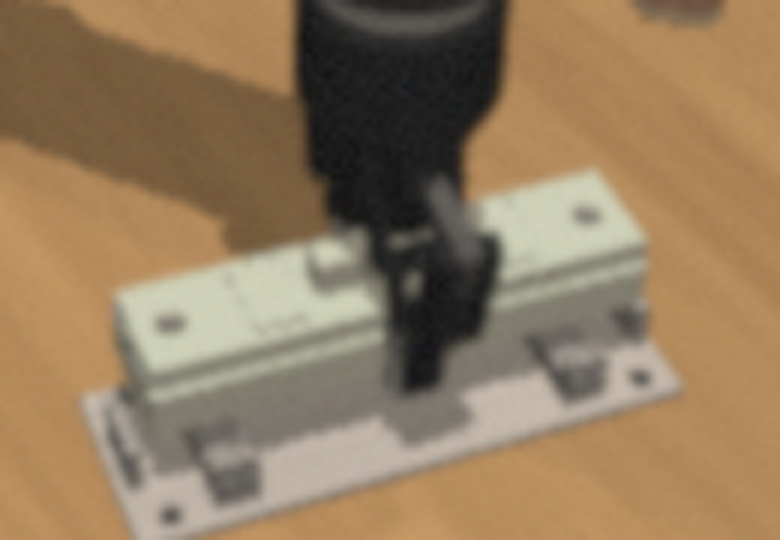

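The mould is about 20 mm up, level, with the cover flush (pins visible at (171,322) and (587,215)). The force reading of about 5 N matches the weight, so I'll lift the rest.

apply_moves(dp=[[0, 0, -0.04], [0, 0.005, -0.07], [0, 0.005, -0.1], [0, 0, -0.1], [0, 0, -0.1], [0, 0, -0.1], [0, 0, -0.07], [0, 0, -0.03], [0, 0, 0], [0, 0, 0]], twist=[[-0.002, 0, 0], [0, 0, 0], [0, 0, 0], [0, 0, 0], [0, 0, 0], [0, 0, 0], [0, 0, 0], [0, 0, 0], [0, 0, 0], [0, 0, 0]], jaw=[255, 255, 255, 255, 255, 255, 255, 255, 255, 255])

```text
clock: 15.8
tcp_pos: [0.4742, -0.2327, 0.284]
orientation: [2.442, 1.976, 0.002]
contact_force: [-0.2, -0.1, -6.0]
grip_width: 0.0488
```

```bash
python3 go.py 0.4747 -0.2332 0.282 77.9
```

```text
t 15.8 tcp [ 0.4742 -0.2327  0.284 ] F [-0.23 -0.11 -6.02] w 0.0488 toolx yaw 77.95 tilt 0.08
now-frame dp [-0.0034  0.005   0.0164] target-frame dp [-0.0034  0.005   0.0163] twist [ 0.0006 -0.0002  0.0004] dist 0.0021
```

Now let it settle and run a final check.

apply_moves(dp=[[0, 0, 0], [0, 0, 0], [0, 0, 0], [0, 0, 0], [0, 0, 0]], twist=[[0, 0, 0], [0, 0, 0], [0, 0, 0], [0, 0, 0], [0, 0, 0]], jaw=[255, 255, 255, 255, 255])

```text
clock: 16.3
tcp_pos: [0.4735, -0.2324, 0.2821]
orientation: [-2.441, -1.975, 0.002]
contact_force: [-0.1, -0.4, -5.9]
grip_width: 0.049
```

```bash
python3 go.py 0.4747 -0.2332 0.282 77.9; python3 - <<'E'
from h import *
from bench import r
o=r.get_obs();print("qvel",np.abs(o["qvel"]).max())
S=r.grab_frame("side");T=r.grab_frame("top");pickle.dump(S,open("side_end.pkl","wb"));pickle.dump(T,open("top_end.pkl","wb"))
cv2.imwrite("pics/end_s.png",cv2.resize(S["color"][180:310,265:395,::-1],None,fx=4.6,fy=4.6,interpolation=cv2.INTER_CUBIC))
cv2.imwrite("pics/end_t.png",T["color"][:,:,::-1])
z6=lambda x,y:(265+x/4.6,180+y/4.6)
T0=pickle.load(open("top0.pkl","rb"))
for nm,sl in(("short",np.s_[190:255,215:248]),("cup",np.s_[135:162,292:320]),("jar",np.s_[120:160,350:380])):
    print(nm,"mean abs pixel change",np.abs(T["color"][sl].astype(int)-T0["color"][sl]).mean().round(2))
E
```

```text
t 16.3 tcp [ 0.4735 -0.2324  0.2821] F [-0.06 -0.42 -5.95] w 0.049 toolx yaw 77.95 tilt 0.15
now-frame dp [-0.0045  0.0111  0.0009] target-frame dp [-0.0045  0.0111  0.0009] twist [-0.0012 -0.0003  0.0004] dist 0.0014
qvel 0.00452800617266226
short mean abs pixel change 10.2
cup mean abs pixel change 9.48
jar mean abs pixel change 8.13
```

View pics/end_s.png

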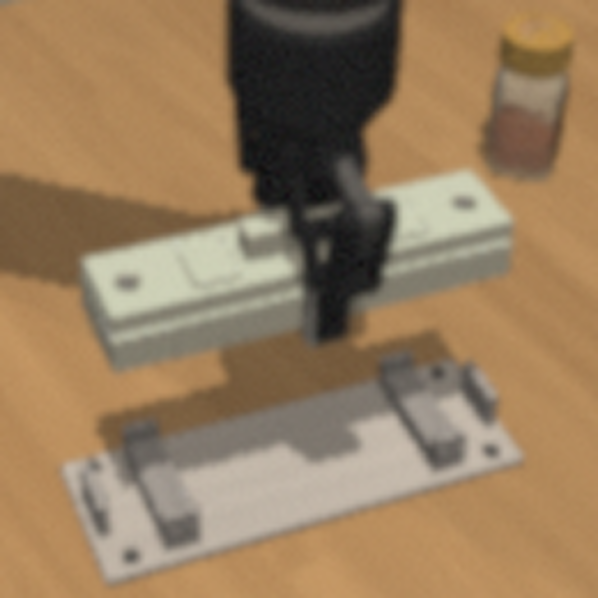

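View pics/end_t.png

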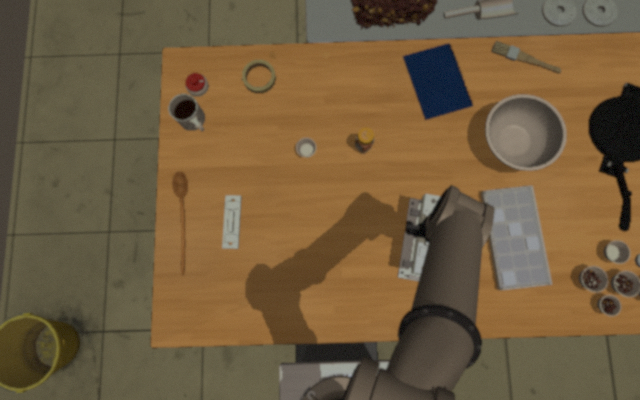

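The final views show the closed mould clear of the rest, level, with the cover flush on it. The short cover (231,222), cup (306,148) and jar (365,140) are at their starting pixels, so I'm handing in.

```bash
python3 -c "
from bench import r
print(r.hand_in())"
```

```text
the job is handed in; nothing more can be done
None
```

I closed the mould, lifted it about 10 cm straight up out of the rest, and handed it in at about 16 s of the 58 s. No verdict is reported at hand-in.

**What I did:** I gripped the long cover by its rib and lowered it over both pins until it sat flush. The seat showed as a contact force of about 15 N, at the tool height I expected to within 0.1 mm. I then let go, gripped the lower half across its middle at 80 N, and lifted.

**Last checks:**
- **Hold:** the opening was 49 mm on the 50 mm half, and the force reading of about 6 N roughly matches the expected weight of 4.7 N.
- **Height:** the underside is about 120 mm above the table, worked out from the tool's lift.
- **Level and still:** tool tilt was about 0.15 degrees, and the fastest joint was moving at less than 0.005 rad/s.
- **Cover:** the side view shows it flush, with its ends in line with the lower half.
- **Other items:** the short cover, cup and jar are at their starting pixels by eye. My automatic image comparison showed a small change at all three (mean 8–10 grey levels), most likely a change in overall brightness, and I did not test it further.

**What disagreed:** the two cameras differed by 3–6 mm in absolute position, and the top camera by about 3 mm in y from the arm's own reading at the mould. I therefore lined up the holes and pins by their offset within each view.

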